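Unlock a modelling turntable and spin it to check that it runs free

ROBOT

A 6-joint arm with a two-finger parallel gripper is mounted at the origin on the work surface. World frame = base frame: x ahead of the robot, y to its left, z up, the work surface at z = 0. Lengths are in mm, angles in rad, forces in N, time in s.
With the tool pointing down it reaches from about 400 to 925 mm from the base axis. Payload 12.5 kg.
Tool frame: the origin (TCP) lies at the very end of the fingers, on their centre line; the grasp point (between the pads) lies 19 mm behind it; z points along the fingers, y is the line along which they close (so a half turn about z gives the same grasp; the last joint's range is limited). The gripper opens to 95 mm and grips with 3 to 60 N. Pads are 20 mm wide; open, the fingers measure 119 mm over their backs; the gripper's body (75 mm by 180 mm) begins 59 mm behind the grasp point.
Start: joints at [1.114, 0.491, 1.559, -0, 1.092, -0.106], TCP at [214.765, 586.961, 214.661] pointing down, gripper open.
Joint ranges: [-3.1, 3.1], [-0.84, 2.19], [0.05, 2.79], [-1.13, 4.28], [0.06, 2.93], [-2.69, 2.69]. Speed limits (rad/s): [2.22, 2.22, 2.79, 3.14, 3.14, 3.14].

INTERFACE

Orientations are given as [roll, pitch, yaw] about the fixed x, y, z axes, in that order (R = Rz(yaw) Ry(pitch) Rx(roll)).
In Python, from cell import state, imaging, env, spot_in, mark_of gives the robot as it stands. The module is installed in compiled form; this text tells all that it offers.
- The arm moves only by the tool step_arm, never from a script. Its argument "increments" is a list of rows, each an object with "slide": the shift along the tool's x, y, z in m, a list of three; "roll": the turn about the tool's z in rad. A call has 1 to 5 rows; each row is the pose to reach, as a shift and turn from the pose commanded when the call began, along the tool's axes at that moment; what a row does not reach only later rows make up. A row lasts 1/8 s, in which the tool goes at most 62.5 mm and 10.7 degrees, less where a joint would pass 70% of its speed; a pose out of reach is approached as far as the arm can. A call with a gripper value outside its range is refused whole. "fingers" is the opening, from 0 (shut) to 1 (fully open), set as the call begins (left out, the last holds). The fingers move at their own pace and stop on an object; the grip force is fixed at half the most. Time passes only in rows, so rows that repeat a pose let the fingers close. It gives the time, the measured TCP pose, the force, the opening and the grip force at its end, in the units of the state.
- state(): the state, without advancing time (a new reading comes with each control period).
- imaging.read_camera(name): name is "scene" or "top" or "wrist"; returns a dict with "color" (420x560x3 uint8, red, green, blue), "z_map" (420x560 float32, mm along the optical axis (not along the pixel's ray), 0 where there is no reading), "intrinsics" (3x3 intrinsics, pixels), "camera_from_world" (4x4, takes a point from world to camera coordinates). Camera axes: x right, y up, looking along -z (the intrinsics and any distortion apply to the point x, -y, -z); pixel columns grow to the right and rows downward; lengths in mm; the calibration is good to about 2 mm. A picture is of the moment at which its call begins.
- env.job_done(): hands the job in; it is judged then, once.
Trained networks look in the newest picture that a camera, given by its name, has taken for a name from the list of things; names that differ only in an ending like _2 or _b are one class to them, and where a whole thing is asked for, a point or a joint stands for the part that bears it (a point fixed in the world has none). Each returns a list of dicts, best first, with "confidence" (0 to 1); they miss things now and then, are a little off and sometimes report something else, mostly with a low value. They report only what shows in the picture. A call takes as long as a camera call. They do not tell look-alikes from the thing itself.
- spot_in(camera, target): "bbox" ([left, top, right, bottom] in pixels, round what is visible of it).
- mark_of(camera, target): "uv" ([column, row] in pixels: a listed point, or the origin of a listed thing).
The state is a dict: "t": time; "joints": joint angles; "qvel": joint speeds; "tau": joint torques, N m; "eef_pos": TCP position; "tcp_rot": TCP orientation; "ft_force": force on the tool from outside, world axes, zero at the start; "moment": the same for the moment, N m; "opening": opening from 0.0 (shut) to 1.0 (fully open); "grip_force": force on a finger pad.
Only numpy, scipy, OpenCV 4.12 (cv2) and the standard library are available. Lean on these libraries where they do the work, as an engineer would, in place of code of your own. Each camera call takes 0.05 s, during which the arm holds its last target. There are 200 camera calls.

TASK

Pull the locking pin out of the modelling turntable and stand it in the hole of the wooden block. Then, pressing only lightly with the fingertips on top of the wheel (it is sprung: no more than about 10 N, or it grinds), turn the wheel by hand through at least one full turn, either way round, to check that it runs free, and let go so that it stands still. Do not disturb the cup, the glue bottle or the jar.

Things in the scene. Friction and masses are not known exactly. Their poses are not given: they have to be found in the camera images.
- foot: Aluminium foot plate of the turntable, fixed to the bench, 180 x 140 x 22 mm; origin at the centre of its underside, on the axis of the wheel, x along the 180 mm side. The pin's socket (9.5 mm wide, 18 mm deep) lies 74 mm from the axis towards the foot's -x.
- axis (a point): Point on the wheel's upright axis, 22 mm above the bench. The wheel is a plain, smooth, level black disc, 164 mm across and 12 mm thick, with a small notch in its rim (11 mm wide, 16 at the mouth) where the pin stands and a flush steel cap 20 mm across at its centre. The height of its top differs from one turntable to the next, 52 to 62 mm above the bench: feel for it.
- wheel (a joint): Wheel angle, rad, 0 at the start, anticlockwise from above positive, counts on past a full turn; locked by the pin, endless without it. The bearing drags with 0.07 N m: fingertips 50 mm from the axis need some 2 to 3 N of press to take it along without slipping; let go, it stops almost at once. Pressed down, the wheel gives about 1 mm per 3 N on a spring, untilted, for 7 mm to a hard stop.
- pin: Loose locking pin, upright in the socket: steel shank 8 mm thick, 68 mm long, with a wooden cylindrical head 22 mm thick and 28 mm tall on top (96 mm overall). Origin at the centre of its lower end, z up along the pin. At the start the lower end is 4 mm above the bench, the head's middle 86 mm above the bench; it comes out straight up and is clear of the wheel once raised 60 mm.
- block: Pale wooden block, fixed, 80 x 80 x 45 mm, with one upright round hole in the middle of its top; origin at the centre of its underside on the bench.
- block_hole0 (a point): Centre of the mouth of the block's hole, 45 mm above the bench; the hole is 13 mm wide and 35 mm deep (its floor is 10 mm above the bench). A pin standing in it has its head's middle about 92 mm above the bench.
- cup: White cup, 72 mm across, 85 mm tall, loose; bystander. Origin at the centre of its underside.
- glue: White glue bottle with an orange cap, 44 mm across, 110 mm tall, loose; bystander. Origin at the centre of its underside.
- jar: Pale see-through jar with a white lid, 60 mm across, 60 mm tall, loose; bystander. Origin at the centre of its underside.
Things that resemble listed ones, but are neither listed nor needed, are in the scene too. Of the things that look like the pin, the smaller one is meant.

How it is judged (in metres and radians):
On the way, in this order (a step that is already met when the one before it is completed fails the run):
1. the pin stands in the hole of the block, released (horizontal distance between pin and block_hole0 below 0.01 m and height (world z) of pin below 0.02 m and contact force between the fingers and pin below 0.1 N), for 0.2 s.
2. the wheel has been turned through a full turn, either way ((value of joint wheel above 6.2 rad or value of joint wheel below -6.2 rad)), for 0.1 s.
At the end, for the whole second after the job is handed in: The pin stands in the block's hole (lower end within 10 mm of the hole's axis and less than 20 mm above the bench), the wheel has been turned at least one full turn (6.2 rad from its start, either way) and stands still (below 0.1 rad/s) (horizontal distance between pin and block_hole0 below 0.01 m and height (world z) of pin below 0.02 m and (value of joint wheel above 6.2 rad or value of joint wheel below -6.2 rad) and velocity of joint wheel between -0.1 and 0.1 rad/s); the robot touches nothing.
It fails at once if the wheel is pressed or pushed with more than 13 N (contact force between any of the fingers, the arm and wheel above 13 N).
It fails at once if the cup, the glue bottle or the jar is shifted by more than 20 mm (distance of any of cup, glue, jar from where it was at the start of the episode above 0.02 m).
It also fails if it takes over 72 s, if anything falls off the work surface, if the arm or the gripper's body presses on something with over 40 N, if the wrist force passes 120 N, or if a joint passes its speed limit or range.

## Working session

There is one attempt and no reset: what is moved stays moved. The work goes in short steps, Python scripts to look and compute and a tool call to move; the robot and the scene stay as the last step left them, time stands still between calls to the robot, and variables do not carry over. Pictures are saved under pics/ and viewed, at most 13 in all, crops included, and the job is handed in when it is done.

Besides the shell and the picture viewer there is one more tool, called after ">>>" in YAML: its name, and indented under it one key for each argument. step_arm: Moves the arm, as the interface text tells. Its arguments: {"type":"object","properties":{"increments":{"type":"array"},"fingers":{"type":"number"}},"required":["increments"]}

```bash
mkdir -p pics
cat > h.py <<'E'
import numpy as np, cv2
from cell import state, imaging, env, spot_in, mark_of
def w(im,u,v,z=None,depth=None):
    K=im["intrinsics"];T=np.linalg.inv(im["camera_from_world"])
    d=np.array([(u-K[0,2])/K[0,0],-(v-K[1,2])/K[1,1],-1.0])
    o=T[:3,3];r=T[:3,:3]@d
    s=(z-o[2])/r[2] if z is not None else depth
    return o+s*r
def save(im,n): cv2.imwrite("pics/"+n,im["color"][:,:,::-1])
E
python3 - <<'E'
from h import *
ims={}
for c in ["scene","top"]:
    im=imaging.read_camera(c);ims[c]=im
    for t,z in [("pin",4),("block_hole0",45),("axis",22),("cup",0),("glue",0),("jar",0)]:
        for m in mark_of(c,t)[:3]: print(c,t,round(m["confidence"],2),np.round(m["uv"],1),np.round(w(im,*m["uv"],z=z),1))
cv2.imwrite("pics/a.png",np.hstack([ims["scene"]["color"],ims["top"]["color"]])[:,:,::-1][:, :] if 0 else cv2.resize(np.vstack([ims["scene"]["color"],ims["top"]["color"]])[:,:,::-1],(400,600)))
save(ims["top"],"top.png");save(ims["scene"],"scene.png")
print(state())
E
```

```text
scene pin 0.63 [373.2 247.2] [500.6 116.8   4. ]
scene block_hole0 0.96 [260.3 125.9] [ 506.  -282.9   45. ]
scene cup 0.74 [435.4 303.4] [490.8 267.5   0. ]
scene jar 0.7 [190.7 216.8] [ 761.9 -152.9    0. ]
top pin 0.63 [232.  276.6] [489.6 126.5   4. ]
top pin 0.5 [279.4 277.3] [484.4   6.7   4. ]
top block_hole0 0.88 [395.3 266.1] [ 503.5 -277.3   45. ]
top cup 0.63 [174.8 280.4] [484.2 272.    0. ]
top glue 0.55 [221.1 166. ] [777.9 151.1   0. ]
top jar 0.67 [337.6 168.6] [ 762.  -153.9    0. ]
{'t': 0.7, 'joints': array([ 1.11440202e+00,  4.90874249e-01,  1.55892952e+00, -7.81307715e-06,
        1.09170408e+00, -1.05598489e-01]), 'qvel': array([-0.00054793, -0.00012432, -0.00018068,  0.00016537, -0.00150081,
       -0.00279495]), 'tau': array([-3.96538999e-04, -6.12315345e+01, -2.58406055e+01,  6.92740339e-02,
        4.43830295e-02, -3.86309182e-05]), 'eef_pos': array([214.75829252, 586.94559532, 214.66676714]), 'tcp_rot': array([3.14150905e+00, 1.58339887e-05, 2.79080044e+00]), 'ft_force': array([-0.13801094, -0.11561101, -0.05392933]), 'moment': array([0.01227084, 0.02414515, 0.02650795]), 'grip_force': 0.0, 'opening': 1.0026535382001802}
```

View pics/top.png

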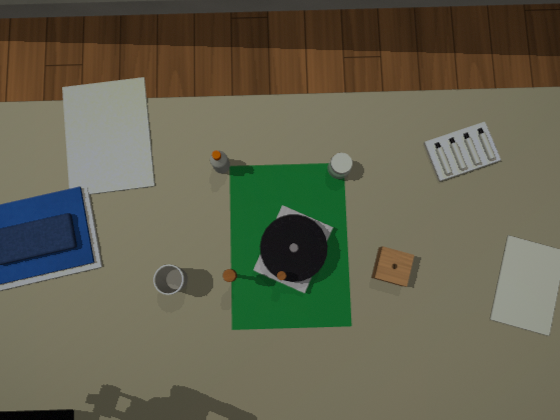

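View pics/scene.png

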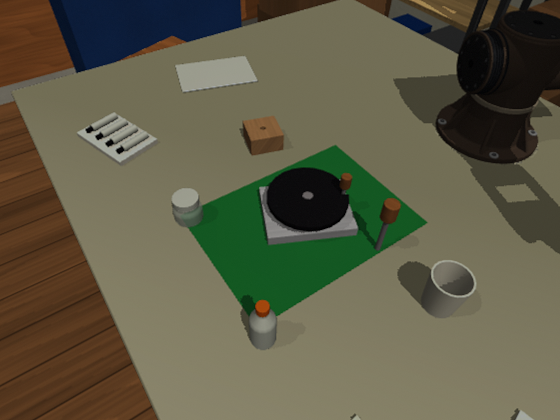

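The top view shows the wheel at about (294,248), the small pin in its notch at (282,276), and the block's hole at (395,266). The bigger look-alike pin stands at (230,276). The scene view agrees.

```bash
cat >> h.py <<'E'
def blob(m):
    n,_,s,c=cv2.connectedComponentsWithStats(m.astype(np.uint8)); i=1+np.argmax(s[1:,4]); return c[i],s[i]
E
python3 - <<'E'
from h import *
im=imaging.read_camera("top");c=im["color"].astype(int);z=im["z_map"]
hsv=cv2.cvtColor(im["color"],cv2.COLOR_RGB2HSV)
def roi(m,x0,y0,x1,y1):
    r=np.zeros_like(m);r[y0:y1,x0:x1]=m[y0:y1,x0:x1];return r
pm=roi((hsv[...,0]<18)&(hsv[...,1]>120)&(hsv[...,2]>60),272,265,292,288)
p,s=blob(pm);print("pin",p,s,w(im,*p,z=100))
bm=roi((c.max(2)<45),250,205,340,290);bm=cv2.morphologyEx(bm.astype(np.uint8),cv2.MORPH_OPEN,np.ones((5,5)))
p,s=blob(bm);print("wheel",p,s,w(im,*p,z=57))
cm=roi(c.min(2)>60,286,240,302,256);p,s=blob(cm);print("cap",p,s,w(im,*p,z=57))
hm=roi(c.max(2)<70,388,259,402,273);p,s=blob(hm);print("hole",p,s,w(im,*p,z=45))
print(im["intrinsics"],np.linalg.inv(im["camera_from_world"])[:3,3])
for u,v in [(282,276),(300,240),(395,255)]: print(w(im,u,v,depth=z[v,u]))
E
```

```text
pin [281.09230769 275.03076923] [277 271   9   9  65] [489.83819087   2.6674215  100.        ]
wheel [293.83363256 247.08138839] [ 261  215   66   67 3342] [556.37017163 -30.4799533   57.        ]
cap [293.29032258 247.14516129] [289 243   9   9  62] [556.25340709 -29.15396358  57.        ]
hole [394. 266.] [393 264   3   5  11] [ 503.81900872 -274.15628051   45.        ]
[[447.01651637   0.         278.80473754]
 [  0.         447.01651637 216.64915462]
 [  0.           0.           1.        ]] [ 488.64675293    7.04971978 1144.61954709]
[487.55146068   0.62739952  99.35723528]
[573.27777857 -46.13740875  55.73921348]
[ 530.62708444 -278.90839695   42.59728357]
```

Add to h.py:
```python
from scipy.spatial.transform import Rotation as Ro
def go(x,y,z,yaw=None):
    s=state();R=Ro.from_euler("xyz",s["tcp_rot"]).as_matrix()
    d=R.T@(np.array([x,y,z])-s["eef_pos"])/1000
    print("t",round(s["t"],2),"pos",s["eef_pos"].round(1),"rot",s["tcp_rot"].round(3),"slide",d.round(4),"roll",None if yaw is None else round(s["tcp_rot"][2]-yaw,3),"F",s["ft_force"].round(2),"open",round(s["opening"],3),"q",s["joints"].round(2))
```

```text
(no output)
```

>>> step_arm:
  increments:
    - {"slide":[-0.046,-0.045,0],"roll":0.122}
    - {"slide":[-0.092,-0.09,0],"roll":0.244}
    - {"slide":[-0.138,-0.136,0],"roll":0.366}
    - {"slide":[-0.184,-0.182,0],"roll":0.488}
    - {"slide":[-0.23,-0.227,0],"roll":0.61}

```text
t: 1.38
eef_pos: [348.7, 302.6, 214.9]
tcp_rot: [3.141, 0.0, 2.177]
ft_force: [0.2, 0.5, -0.8]
opening: 1.002
grip_force: 0.0
```

```bash
python3 -c "
from h import *
go(490,3,190,1.571)"
```

```text
t 1.38 pos [348.7 302.6 214.9] rot [3.141 0.    2.177] slide [-0.3267 -0.0547  0.0249] roll 0.606 F [ 0.19  0.53 -0.79] open 1.002 q [ 0.57  0.26  1.94  0.    0.94 -0.03]
```

>>> step_arm:
  increments:
    - {"slide":[-0.06,-0.01,0],"roll":0.122}
    - {"slide":[-0.12,-0.02,0],"roll":0.244}
    - {"slide":[-0.18,-0.03,0],"roll":0.366}
    - {"slide":[-0.24,-0.04,0],"roll":0.488}
    - {"slide":[-0.3,-0.05,0],"roll":0.606}

```text
t: 2.0
eef_pos: [479.7, 27.8, 214.9]
tcp_rot: [3.141, -0.0, 1.571]
ft_force: [1.3, 0.2, -0.0]
opening: 0.998
grip_force: 0.0
```

Run:
```python
from h import *
go(490,3,190,1.571)
im=imaging.read_camera("wrist");save(im,"w1.png")
for t,z in [("pin",4),("axis",22)]:
    for m in mark_of("wrist",t)[:3]: print(t,round(m["confidence"],2),np.round(m["uv"],1),np.round(w(im,*m["uv"],z=z),1))
```

```text
t 2.0 pos [479.7  27.8 214.9] rot [ 3.141 -0.     1.571] slide [-0.0248  0.0103  0.0249] roll -0.0 F [ 1.29  0.22 -0.04] open 0.998 q [-0.08  0.29  1.9   0.    0.95 -0.08]
pin 0.89 [292.3 115.8] [494.4 117.3   4. ]
pin 0.79 [285.7 211.9] [487.3   0.6   4. ]
```

View pics/w1.png

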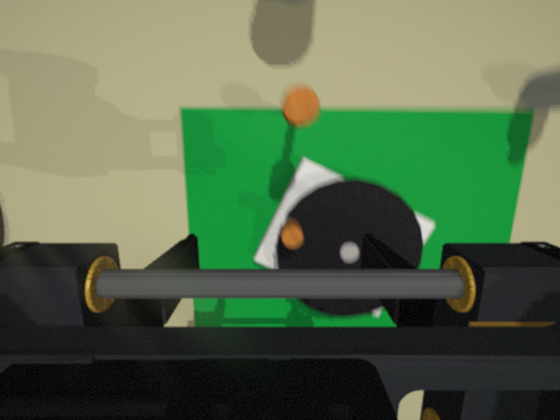

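The wrist view shows the pin's head at (292,235), the wheel's cap at (350,252), and the big pin at (301,105).

>>> step_arm:
  increments:
    - {"slide":[-0.024,0.01,0.02]}
    - {"slide":[-0.024,0.01,0.02]}
    - {"slide":[-0.024,0.01,0.02]}
  fingers: 0.6

```text
invalid input at $.increments[0]: expected keys slide, roll
```

Run:
```python
from h import *
im=imaging.read_camera("wrist");save(im,"w2.png")
hsv=cv2.cvtColor(im["color"],cv2.COLOR_RGB2HSV)
m=(hsv[...,0]<18)&(hsv[...,1]>150)&(hsv[...,2]>100)
n,_,s,c=cv2.connectedComponentsWithStats(m.astype(np.uint8))
for i in range(1,n):
    if s[i,4]>60: print(c[i],s[i],w(im,*c[i],z=98).round(1))
g=im["color"].min(2)>90
for p in mark_of("wrist","pin"): print(p["uv"],w(im,*p["uv"],z=4).round(1),p["confidence"])
go(490,3,75,1.571)
```

```text
[297.91268382 100.60661765] [ 281   82   35   39 1088] [495.6 123.8  98. ]
[290.70361446 231.91325301] [280 218  22  26 415] [490.3   3.4  98. ]
[294.5, 112.2] [496.9 121.    4. ] 0.73
[288.1, 215.0] [490.2  -3.6   4. ] 0.69
t 2.25 pos [478.7  30.  214.5] rot [-3.141 -0.     1.575] slide [-0.0271  0.0113  0.1395] roll 0.004 F [-0.31  0.69 -0.12] open 0.999 q [-0.08  0.29  1.9   0.    0.95 -0.08]
```

View pics/w2.png

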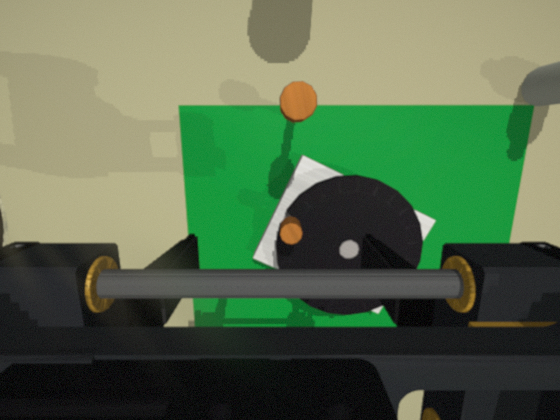

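>>> step_arm:
  increments:
    - {"slide":[-0.027,0.011,0.04],"roll":0.004}
    - {"slide":[-0.027,0.011,0.08],"roll":0.004}
    - {"slide":[-0.027,0.011,0.08],"roll":0.004}
  fingers: 0.6

```text
t: 2.62
eef_pos: [488.6, 4.2, 133.1]
tcp_rot: [-3.137, -0.001, 1.573]
ft_force: [0.5, 1.2, 0.2]
opening: 0.742
grip_force: 0.0
```

Run:
```python
from h import *
im=imaging.read_camera("wrist");save(im,"w3.png")
print(np.linalg.inv(im["camera_from_world"])[:3,3])
hsv=cv2.cvtColor(im["color"],cv2.COLOR_RGB2HSV)
m=(hsv[...,0]<18)&(hsv[...,1]>150)&(hsv[...,2]>100)
n,_,s,c=cv2.connectedComponentsWithStats(m.astype(np.uint8))
for i in range(1,n):
    if s[i,4]>60: print(c[i],s[i],w(im,*c[i],z=95).round(1))
go(490,2.7,75,1.571)
```

```text
[489.23634432  69.56523891 303.52634953]
[291.86806056  33.66546503] [ 264    2   56   64 2774] [495.3 130.7  95. ]
[283.15871254 233.65593785] [268 214  31  39 901] [490.7   3.3  95. ]
t 2.67 pos [489.6   4.1 134.7] rot [-3.14  -0.     1.573] slide [-0.0014  0.0005  0.0597] roll 0.002 F [-0.11 -0.73 -0.07] open 0.699 q [-0.13  0.41  1.97  0.    0.76 -0.13]
```

>>> step_arm:
  increments:
    - {"slide":[-0.001,0.0005,0.03],"roll":0}
    - {"slide":[-0.001,0.0005,0.06],"roll":0}
    - {"slide":[-0.001,0.0005,0.06],"roll":0}
    - {"slide":[-0.001,0.0005,0.06],"roll":0}

```text
t: 3.18
eef_pos: [491.4, 2.3, 76.4]
tcp_rot: [3.139, 0.0, 1.572]
ft_force: [0.5, 0.4, 0.1]
opening: 0.598
grip_force: 0.0
```

>>> step_arm:
  increments:
    - {"slide":[0,0,0],"roll":0}
    - {"slide":[0,0,0],"roll":0}
    - {"slide":[0,0,0],"roll":0}
    - {"slide":[0,0,0],"roll":0}
    - {"slide":[0,0,0],"roll":0}
  fingers: 0.0

```text
t: 3.8
eef_pos: [490.7, 1.9, 74.7]
tcp_rot: [3.142, -0.0, 1.571]
ft_force: [-0.4, -0.4, 1.9]
opening: 0.224
grip_force: 30.0
```

>>> step_arm:
  increments:
    - {"slide":[0,0,-0.03],"roll":0}
    - {"slide":[0,0,-0.065],"roll":0}
    - {"slide":[0,0,-0.1],"roll":0}
    - {"slide":[0,0,-0.1],"roll":0}

```text
t: 4.3
eef_pos: [491.5, 1.8, 176.6]
tcp_rot: [3.137, 0.0, 1.571]
ft_force: [0.1, -0.2, -1.2]
opening: 0.228
grip_force: 30.0
```

```bash
python3 -c "
from h import *
go(504,-275,175,1.571)"
```

```text
t 4.3 pos [491.5   1.8 176.6] rot [3.137 0.    1.571] slide [-0.2768  0.0125  0.0018] roll -0.0 F [ 0.06 -0.15 -1.21] open 0.228 q [-0.13  0.35  1.93  0.    0.86 -0.13]
```

>>> step_arm:
  increments:
    - {"slide":[-0.06,0.004,0],"roll":0}
    - {"slide":[-0.12,0.008,0],"roll":0}
    - {"slide":[-0.18,0.012,0],"roll":0}
    - {"slide":[-0.24,0.012,0],"roll":0}
    - {"slide":[-0.3,0.012,0],"roll":0}

```text
t: 4.92
eef_pos: [502.1, -299.9, 173.2]
tcp_rot: [-3.14, -0.001, 1.571]
ft_force: [1.1, 0.3, -0.7]
opening: 0.224
grip_force: 30.0
```

>>> step_arm:
  increments:
    - {"slide":[-0.03,0,0],"roll":0}
    - {"slide":[-0.03,0,0],"roll":0}
    - {"slide":[-0.03,0,0],"roll":0}

```text
t: 5.3
eef_pos: [502.3, -327.3, 173.6]
tcp_rot: [-3.14, -0.001, 1.571]
ft_force: [-0.6, 0.4, -0.0]
opening: 0.223
grip_force: 30.0
```

Run:
```python
from h import *
im=imaging.read_camera("wrist");im=imaging.read_camera("wrist");save(im,"w4.png")
for p in mark_of("wrist","block_hole0"): print(p["uv"],w(im,*p["uv"],z=45).round(1),p["confidence"])
go(504,-275,175,1.571)
```

```text
[282.1, 152.7] [ 504.4 -276.2   45. ] 0.68
[281.7, 148.0] [ 504.  -271.8   45. ] 0.61
t 5.45 pos [ 502.8 -327.   174.5] rot [-3.141 -0.     1.572] slide [ 0.052   0.0013 -0.0005] roll 0.001 F [ 0.06  0.78 -0.77] open 0.226 q [-0.69  0.5   1.67  0.    0.98 -0.69]
```

View pics/w4.png

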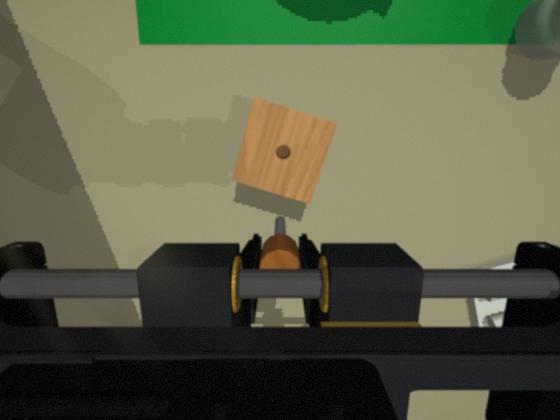

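The wrist view shows the hole at (283,152) and the held pin's shank tip at about (280,219).

Run:
```python
from h import *
im=imaging.read_camera("wrist");c=im["color"]
r=np.zeros(c.shape[:2],bool);r[138:168,270:298]=c[138:168,270:298].max(2)<110
p,s=blob(r);print("hole",p,s,w(im,*p,z=44).round(1))
p2,s2=None,None
print(w(im,280,219,z=103.7).round(1),w(im,280,223,z=103.7).round(1))
sub=c[212:245:3,264:298:2].sum(2)//3
print(sub)
```

```text
hole [283.4  152.44] [277 146  12  13 100] [ 506.  -276.1   44. ]
[ 502.8 -326.   103.7] [ 502.9 -329.3  103.7]
[[138 140 135 103 102 102  99  97  95  95  94  96  96  97  93  96  95]
 [141 141 139 140 141 142 134 121 117 103  98  95  95  93  95  97  93]
 [141 142 140 138 138 141  92  73  81  78 111 140 136 106 104 104  96]
 [144 139 140 140 143 132  72  78  82  78  86 140 140 141 141 142 132]
 [142 140 140 142 140 122  69  75  81  80  77 132 142 141 142 140 140]
 [142 142 142 141 141 115  72  80  82  77  74 132 143 140 141 141 143]
 [140 140 141 142 142 106  71  79  81  80  76 128 142 141 141 140 141]
 [140 142 141 142 142 105  67  70  77  75  72 124 141 139 143 142 141]
 [140 143 136  98  68  48  49  55  56  52  54  54  73 123 142 141 140]
 [144 112  62  51  51  50  51  55  54  55  56  50  50  48  72 129 143]
 [ 95  50  49  51  49  51  54  54  59  55  54  50  51  48  48  49 117]]
```

>>> step_arm:
  increments:
    - {"slide":[0.0515,0.0025,0],"roll":0}
    - {"slide":[0.0515,0.0025,0.02],"roll":0}
    - {"slide":[0.0515,0.0025,0.048],"roll":0}
    - {"slide":[0.0515,0.0025,0.048],"roll":0}
    - {"slide":[0.0515,0.0025,0.048],"roll":0}

```text
t: 6.12
eef_pos: [505.5, -276.6, 127.5]
tcp_rot: [3.141, 0.0, 1.571]
ft_force: [0.5, -0.7, -0.7]
opening: 0.224
grip_force: 30.0
```

Run:
```python
from h import *
im=imaging.read_camera("wrist");im=imaging.read_camera("wrist")
cv2.imwrite("pics/w5.png",cv2.resize(im["color"][170:290,220:350,::-1],None,fx=4,fy=4,interpolation=cv2.INTER_CUBIC))
go(505,-275,125,1.571)
```

```text
t 6.22 pos [ 505.6 -276.8  127.7] rot [3.140e+00 1.000e-03 1.571e+00] slide [ 0.0018 -0.0006  0.0027] roll -0.0 F [-0.66  0.78 -0.5 ] open 0.225 q [-0.62  0.52  1.77  0.    0.84 -0.62]
```

View pics/w5.png

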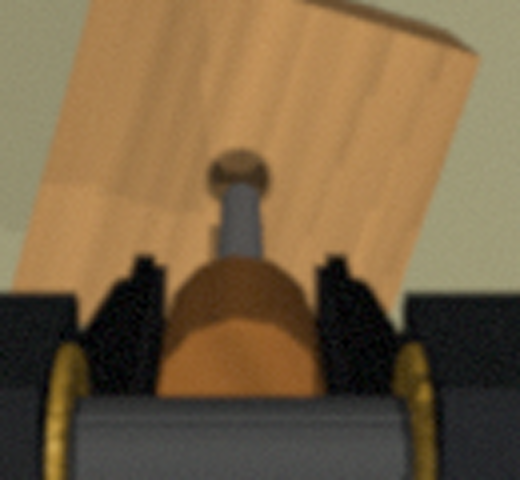

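The crop shows the tip just in front of the hole: hole centre at full-image pixel (279.8,214.5), tip centre at about (280.2,218).

Run:
```python
from h import *
im=imaging.read_camera("wrist")
print(w(im,279.8,214.5,z=45),w(im,280.2,218,z=56.9))
c=im["color"].astype(int)
print(c[204:232,280].tolist())
print(c[213,268:294].sum(1).tolist())
```

```text
[ 505.59180466 -275.2009841    45.        ] [ 505.90325391 -275.10123213   56.9       ]
[[185, 141, 89], [184, 138, 85], [169, 127, 79], [136, 102, 62], [108, 79, 49], [102, 78, 46], [105, 78, 48], [104, 79, 49], [94, 72, 41], [75, 55, 31], [67, 53, 34], [71, 60, 47], [82, 76, 71], [82, 80, 75], [82, 80, 77], [85, 84, 81], [83, 78, 77], [85, 82, 81], [82, 81, 79], [83, 80, 75], [84, 82, 79], [84, 82, 80], [85, 82, 80], [85, 83, 80], [84, 81, 79], [86, 82, 79], [84, 83, 79], [86, 81, 81]]
[358, 361, 346, 307, 216, 164, 131, 137, 148, 159, 172, 161, 161, 171, 154, 148, 134, 160, 202, 293, 359, 392, 388, 390, 381, 384]
```

>>> step_arm:
  increments:
    - {"slide":[0.0015,0,0.004],"roll":0}
    - {"slide":[0.0015,0,0.008],"roll":0}
    - {"slide":[0.0015,0,0.012],"roll":0}
    - {"slide":[0.0015,0,0.016],"roll":0}
    - {"slide":[0.0015,0,0.018],"roll":0}

```text
t: 6.9
eef_pos: [505.1, -275.1, 108.2]
tcp_rot: [-3.141, -0.0, 1.571]
ft_force: [-0.2, 0.5, -0.8]
opening: 0.223
grip_force: 30.0
```

>>> step_arm:
  increments:
    - {"slide":[0,0,0.006],"roll":0}
    - {"slide":[0,0,0.012],"roll":0}
    - {"slide":[0,0,0.018],"roll":0}
    - {"slide":[0,0,0.023],"roll":0}
    - {"slide":[0,0,0.025],"roll":0}

```text
t: 7.52
eef_pos: [505.1, -275.1, 83.2]
tcp_rot: [-3.141, -0.0, 1.571]
ft_force: [-0.7, -0.2, -0.1]
opening: 0.224
grip_force: 30.0
```

>>> step_arm:
  increments:
    - {"slide":[0,0,0],"roll":0}
    - {"slide":[0,0,0],"roll":0}
    - {"slide":[0,0,0],"roll":0}
    - {"slide":[0,0,0],"roll":0}
  fingers: 0.6

```text
t: 8.02
eef_pos: [505.2, -275.1, 83.7]
tcp_rot: [3.141, 0.0, 1.571]
ft_force: [-0.2, -0.0, 0.5]
opening: 0.573
grip_force: 0.0
```

>>> step_arm:
  increments:
    - {"slide":[0,0,-0.03],"roll":0}
    - {"slide":[0,0,-0.06],"roll":0}
    - {"slide":[0,0,-0.09],"roll":0}
    - {"slide":[0,0,-0.09],"roll":0}

```text
t: 8.52
eef_pos: [505.9, -275.6, 175.6]
tcp_rot: [3.138, 0.002, 1.571]
ft_force: [0.2, 0.1, -0.1]
opening: 0.602
grip_force: 0.0
```

Run:
```python
from h import *
im=imaging.read_camera("top")
hsv=cv2.cvtColor(im["color"],cv2.COLOR_RGB2HSV)
im=imaging.read_camera("wrist");hsv=cv2.cvtColor(im["color"],cv2.COLOR_RGB2HSV)
m=(hsv[...,0]<18)&(hsv[...,1]>150)&(hsv[...,2]>100)
for p in mark_of("wrist","pin"): print(p["uv"],w(im,*p["uv"],z=10).round(1),p["confidence"])
save(im,"w6.png")
go(556,-30,130,1.571)
```

```text
[276.2, 195.6] [ 501.4 -272.8   10. ] 0.92
t 8.68 pos [ 504.8 -274.9  172.8] rot [-3.141e+00 -1.000e-03  1.571e+00] slide [0.2448 0.0512 0.0429] roll -0.0 F [-0.12  0.18 -0.25] open 0.603 q [-0.61  0.47  1.73  0.    0.94 -0.61]
```

View pics/w6.png

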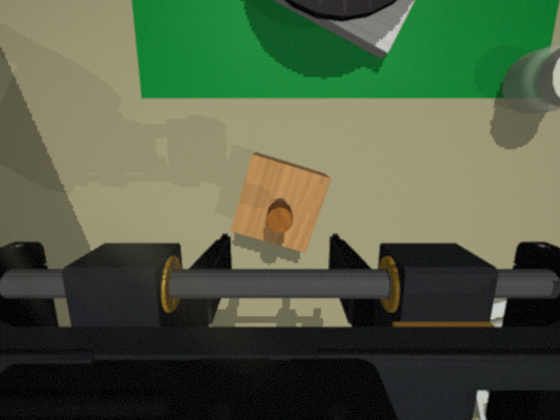

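The pin stands in the block's hole, with its head at about (279,217). Next I centre the open gripper over the wheel's axis so I can turn it by rolling the wrist.

>>> step_arm:
  increments:
    - {"slide":[0.05,0.01,0],"roll":-0.18}
    - {"slide":[0.1,0.02,0],"roll":-0.36}
    - {"slide":[0.15,0.03,0],"roll":-0.54}
    - {"slide":[0.2,0.04,0],"roll":-0.72}
    - {"slide":[0.245,0.051,0],"roll":-0.9}
  fingers: 1.0

```text
t: 9.3
eef_pos: [555.9, -28.3, 172.5]
tcp_rot: [-3.141, -0.002, 2.477]
ft_force: [0.4, -1.2, 0.9]
opening: 0.993
grip_force: 0.0
```

>>> step_arm:
  increments:
    - {"slide":[0,0,0.02],"roll":-0.18}
    - {"slide":[0,0,0.04],"roll":-0.36}
    - {"slide":[0,0,0.06],"roll":-0.54}
    - {"slide":[0,0,0.07],"roll":-0.72}
    - {"slide":[0,0,0.07],"roll":-0.9}

```text
t: 9.93
eef_pos: [555.2, -30.0, 101.5]
tcp_rot: [3.14, -0.003, -2.906]
ft_force: [0.0, -0.1, 0.1]
opening: 0.998
grip_force: 0.0
```

>>> step_arm:
  increments:
    - {"slide":[0,0,0.01],"roll":-0.18}
    - {"slide":[0,0,0.02],"roll":-0.36}
    - {"slide":[0,0,0.02],"roll":-0.54}
    - {"slide":[0,0,0.02],"roll":-0.68}
    - {"slide":[0,0,0.02],"roll":-0.68}

```text
t: 10.55
eef_pos: [555.7, -30.0, 82.6]
tcp_rot: [3.14, -0.001, -2.233]
ft_force: [0.1, 0.3, -0.2]
opening: 1.001
grip_force: 0.0
```

Run:
```python
from h import *
im=imaging.read_camera("wrist")
go(556,-29.5,66,None)
z=im["z_map"];c=im["color"]
for v in range(60,240,30):
    for u in (240,320):
        print(u,v,c[v,u],w(im,u,v,depth=z[v,u]).round(1))
```

```text
t 10.6 pos [555.7 -30.   82.8] rot [ 3.140e+00 -1.000e-03 -2.236e+00] slide [-0.0006  0.0001  0.0168] roll None F [ 0.75 -0.27 -0.18] open 1.001 q [-0.17  0.57  1.86  0.    0.72 -2.65]
240 60 [ 49 218  96] [ 504.  -144.3    1.4]
320 60 [ 36 176  76] [ 457.  -107.5    2.3]
240 90 [ 37 155  70] [ 5.175e+02 -1.283e+02  1.000e-01]
320 90 [ 42 209  90] [469.3 -90.5   1.8]
240 120 [45 44 44] [ 528.1 -104.7   56.2]
320 120 [36 44 40] [489.5 -74.7  56. ]
240 150 [60 55 57] [539.5 -90.9  56.7]
320 150 [42 41 44] [500.2 -60.3  57.3]
240 180 [55 53 53] [551.6 -76.4  56. ]
320 180 [36 35 36] [511.2 -45.1  56.5]
240 210 [49 49 51] [563.8 -61.4  57.3]
320 210 [69 65 65] [522.8 -29.5  57.6]
```

>>> step_arm:
  increments:
    - {"slide":[0,0,0.012],"roll":0.05}
    - {"slide":[0,0,0.021],"roll":0.05}
    - {"slide":[0,0,0.021],"roll":0.05}
    - {"slide":[0,0,0.021],"roll":0.05}

```text
t: 11.1
eef_pos: [556.2, -30.1, 62.7]
tcp_rot: [3.142, 0.0, -2.282]
ft_force: [0.1, 0.6, 0.6]
opening: 0.999
grip_force: 0.0
```

>>> step_arm:
  increments:
    - {"slide":[0,0,0.001],"roll":0}
    - {"slide":[0,0,0.002],"roll":0}
    - {"slide":[0,0,0.002],"roll":0}
    - {"slide":[0,0,0.002],"roll":0}

```text
t: 11.6
eef_pos: [556.2, -30.1, 60.7]
tcp_rot: [-3.142, 0.0, -2.282]
ft_force: [-0.6, -0.9, -0.2]
opening: 0.995
grip_force: 0.0
```

>>> step_arm:
  increments:
    - {"slide":[0,0,0.001],"roll":0}
    - {"slide":[0,0,0.0015],"roll":0}
    - {"slide":[0,0,0.0015],"roll":0}
    - {"slide":[0,0,0.0015],"roll":0}

```text
t: 12.1
eef_pos: [556.2, -30.1, 59.1]
tcp_rot: [3.142, 0.0, -2.282]
ft_force: [0.3, -0.8, -0.8]
opening: 0.999
grip_force: 0.0
```

>>> step_arm:
  increments:
    - {"slide":[0,0,0.001],"roll":0}
    - {"slide":[0,0,0.0015],"roll":0}
    - {"slide":[0,0,0.0015],"roll":0}

```text
t: 12.48
eef_pos: [556.1, -30.1, 57.5]
tcp_rot: [3.141, 0.0, -2.282]
ft_force: [-0.1, 0.8, -0.5]
opening: 1.002
grip_force: 0.0
```

>>> step_arm:
  increments:
    - {"slide":[0,0,0.001],"roll":0}
    - {"slide":[0,0,0.0015],"roll":0}
    - {"slide":[0,0,0.0015],"roll":0}

```text
t: 12.85
eef_pos: [556.2, -30.1, 56.2]
tcp_rot: [-3.141, 0.0, -2.282]
ft_force: [-0.4, 0.1, 1.6]
opening: 1.004
grip_force: 0.9
```

>>> step_arm:
  increments:
    - {"slide":[0,0,0.0006],"roll":0}
    - {"slide":[0,0,0.0012],"roll":0}
    - {"slide":[0,0,0.0012],"roll":0}

```text
t: 13.22
eef_pos: [556.2, -30.1, 55.1]
tcp_rot: [-3.141, 0.0, -2.282]
ft_force: [-0.3, 0.1, 4.5]
opening: 0.996
grip_force: 2.6
```

Run:
```python
from h import *
for i in range(3):
    imaging.read_camera("top"); go(556,-30,55)
```

```text
t 13.28 pos [556.2 -30.1  55.1] rot [-3.141  0.    -2.282] slide [0.0001 0.0003 0.0001] roll None F [-0.03 -0.32  4.88] open 1.001 q [-0.17  0.61  1.87  0.    0.66 -2.6 ]
t 13.32 pos [556.2 -30.1  55.1] rot [-3.141  0.    -2.282] slide [0.0001 0.0002 0.0001] roll None F [0.03 0.26 6.15] open 0.997 q [-0.17  0.61  1.87  0.    0.66 -2.6 ]
t 13.38 pos [556.2 -30.1  55.1] rot [-3.141  0.    -2.282] slide [0.0001 0.0002 0.0001] roll None F [-1.21 -0.11  5.52] open 0.998 q [-0.17  0.61  1.87  0.    0.66 -2.6 ]
```

>>> step_arm:
  increments:
    - {"slide":[0,0,0],"roll":0.08}
    - {"slide":[0,0,0],"roll":0.18}
    - {"slide":[0,0,0],"roll":0.28}
    - {"slide":[0,0,0],"roll":0.38}
    - {"slide":[0,0,0],"roll":0.48}

```text
t: 14.0
eef_pos: [556.1, -29.7, 55.0]
tcp_rot: [3.141, 0.0, -2.766]
ft_force: [-1.3, 3.0, 5.1]
opening: 0.997
grip_force: 2.6
```

Run:
```python
from h import *
im=imaging.read_camera("top");go(556,-30,55)
cv2.imwrite("pics/t2.png",cv2.resize(im["color"][190:300,235:355,::-1],None,fx=4,fy=4,interpolation=cv2.INTER_CUBIC))
im=imaging.read_camera("wrist");save(im,"w7.png")
```

```text
t 14.05 pos [556.1 -29.7  55.1] rot [ 3.141  0.    -2.771] slide [ 0.0002 -0.0002  0.0001] roll None F [-0.94  2.82  5.95] open 1.001 q [-0.17  0.61  1.87  0.    0.66 -2.11]
```

View pics/w7.png

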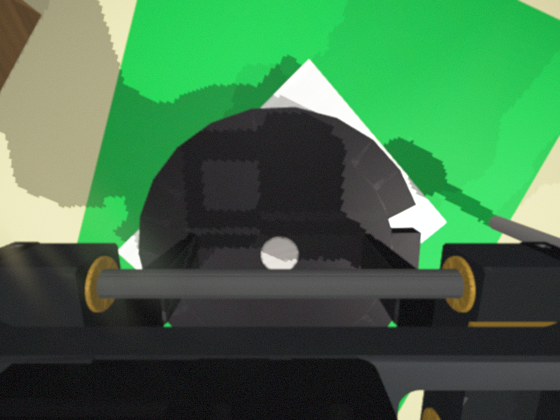

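The wrist view shows the wheel's notch at about (402,224).

Run:
```python
from h import *
im=imaging.read_camera("wrist")
for u,v in [(402,224),(280,254)]:
    p=w(im,u,v,z=56);print(p,np.degrees(np.arctan2(p[1]+30,p[0]-556.2)))
```

```text
[514.09532093  28.40384616  56.        ] 125.78870277539914
[556.51953143 -29.41771718  56.        ] 61.243939475753066
```

The wheel followed exactly (0.48 rad), without slipping. I'll carry on with this stroke.

>>> step_arm:
  increments:
    - {"slide":[0,0,0],"roll":0.17}
    - {"slide":[0,0,0],"roll":0.34}
    - {"slide":[0,0,0],"roll":0.51}
    - {"slide":[0,0,0],"roll":0.68}
    - {"slide":[0,0,0],"roll":0.85}

```text
t: 14.78
eef_pos: [556.2, -29.7, 55.1]
tcp_rot: [3.141, 0.0, 2.665]
ft_force: [0.6, 2.5, 5.2]
opening: 0.999
grip_force: 2.6
```

>>> step_arm:
  increments:
    - {"slide":[0,0,0],"roll":0.17}
    - {"slide":[0,0,0],"roll":0.34}
    - {"slide":[0,0,0],"roll":0.51}
    - {"slide":[0,0,0],"roll":0.68}
    - {"slide":[0,0,0],"roll":0.85}

```text
t: 15.4
eef_pos: [556.3, -29.9, 55.1]
tcp_rot: [3.141, -0.0, 1.815]
ft_force: [0.8, 1.9, 5.6]
opening: 0.994
grip_force: 2.5
```

>>> step_arm:
  increments:
    - {"slide":[0,0,0],"roll":0.17}
    - {"slide":[0,0,0],"roll":0.34}
    - {"slide":[0,0,0],"roll":0.51}
    - {"slide":[0,0,0],"roll":0.68}
    - {"slide":[0,0,0],"roll":0.85}

```text
t: 16.02
eef_pos: [556.1, -29.8, 55.0]
tcp_rot: [-3.141, -0.0, 0.965]
ft_force: [-0.8, 2.9, 5.4]
opening: 1.001
grip_force: 2.6
```

>>> step_arm:
  increments:
    - {"slide":[0,0,0],"roll":0.17}
    - {"slide":[0,0,0],"roll":0.34}
    - {"slide":[0,0,0],"roll":0.51}
    - {"slide":[0,0,0],"roll":0.68}
    - {"slide":[0,0,0],"roll":0.85}

```text
t: 16.65
eef_pos: [556.2, -29.7, 55.1]
tcp_rot: [-3.141, -0.0, 0.115]
ft_force: [-1.5, 3.4, 4.9]
opening: 1.002
grip_force: 2.6
```

>>> step_arm:
  increments:
    - {"slide":[0,0,0],"roll":0.17}
    - {"slide":[0,0,0],"roll":0.34}
    - {"slide":[0,0,0],"roll":0.51}
    - {"slide":[0,0,0],"roll":0.68}
    - {"slide":[0,0,0],"roll":0.85}

```text
t: 17.27
eef_pos: [556.3, -29.8, 55.1]
tcp_rot: [-3.141, -0.0, -0.735]
ft_force: [-0.0, 1.8, 5.2]
opening: 0.999
grip_force: 2.5
```

```bash
python3 -c "
from h import *
go(556,-30,55)"
```

```text
t 17.27 pos [556.3 -29.8  55.1] rot [-3.141 -0.    -0.735] slide [-0.      0.0003  0.0001] roll None F [-0.04  1.82  5.21] open 0.999 q [-0.17  0.61  1.87  0.    0.66  2.13]
```

>>> step_arm:
  increments:
    - {"slide":[0,0,0],"roll":0.17}
    - {"slide":[0,0,0],"roll":0.3}
    - {"slide":[0,0,0],"roll":0.4}
    - {"slide":[0,0,0],"roll":0.4}
    - {"slide":[0,0,-0.01],"roll":0.4}

```text
t: 17.9
eef_pos: [555.8, -30.0, 64.6]
tcp_rot: [3.14, 0.001, -1.129]
ft_force: [-0.3, 0.5, 0.3]
opening: 1.001
grip_force: 0.0
```

>>> step_arm:
  increments:
    - {"slide":[0,0,0],"roll":0}
    - {"slide":[0,0,0],"roll":-0.17}
    - {"slide":[0,0,0],"roll":-0.35}
    - {"slide":[0,0,0],"roll":-0.53}
    - {"slide":[0,0,0],"roll":-0.7}

```text
t: 18.52
eef_pos: [556.1, -30.2, 64.8]
tcp_rot: [-3.142, 0.0, -0.423]
ft_force: [0.3, 0.1, 0.5]
opening: 1.003
grip_force: 0.0
```

>>> step_arm:
  increments:
    - {"slide":[0,0,0],"roll":-0.18}
    - {"slide":[0,0,0],"roll":-0.36}
    - {"slide":[0,0,0],"roll":-0.54}
    - {"slide":[0,0,0],"roll":-0.72}
    - {"slide":[0,0,0],"roll":-0.9}

```text
t: 19.15
eef_pos: [556.1, -30.1, 64.8]
tcp_rot: [-3.141, 0.0, 0.477]
ft_force: [0.8, -0.1, -1.0]
opening: 1.001
grip_force: 0.0
```

>>> step_arm:
  increments:
    - {"slide":[0,0,0],"roll":-0.18}
    - {"slide":[0,0,0],"roll":-0.36}
    - {"slide":[0,0,0.007],"roll":-0.54}
    - {"slide":[0,0,0.007],"roll":-0.54}
    - {"slide":[0,0,0.007],"roll":-0.54}

```text
t: 19.77
eef_pos: [556.2, -30.1, 58.0]
tcp_rot: [3.142, -0.0, 1.007]
ft_force: [-0.1, -0.5, -0.1]
opening: 1.002
grip_force: 0.0
```

Run:
```python
from h import *
im=imaging.read_camera("wrist");save(im,"w8.png")
go(556,-30,55)
```

```text
t 19.82 pos [556.2 -30.1  58.1] rot [ 3.141 -0.     1.007] slide [-0.     -0.0003  0.0031] roll None F [ 0.16 -0.5  -0.22] open 1.001 q [-0.17  0.6   1.87  0.    0.67  0.39]
```

View pics/w8.png

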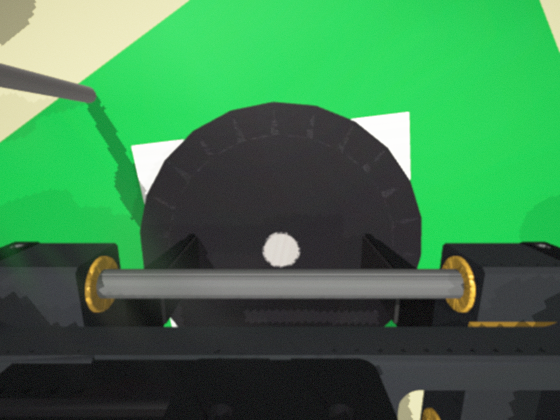

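The notch is hidden behind the gripper, as expected. Now I press again and make the second stroke.

>>> step_arm:
  increments:
    - {"slide":[0,0,0.001],"roll":0}
    - {"slide":[0,0,0.002],"roll":0}
    - {"slide":[0,0,0.0025],"roll":0}
    - {"slide":[0,0,0.0029],"roll":0}
    - {"slide":[0,0,0.0029],"roll":0}

```text
t: 20.45
eef_pos: [556.2, -30.1, 55.2]
tcp_rot: [3.141, -0.0, 1.011]
ft_force: [-1.1, -0.4, 4.5]
opening: 1.0
grip_force: 2.4
```

>>> step_arm:
  increments:
    - {"slide":[0,0,0],"roll":0.1}
    - {"slide":[0,0,0],"roll":0.25}
    - {"slide":[0,0,0],"roll":0.4}
    - {"slide":[0,0,0],"roll":0.55}
    - {"slide":[0,0,0],"roll":0.7}

```text
t: 21.08
eef_pos: [556.1, -29.7, 55.1]
tcp_rot: [-3.141, -0.0, 0.306]
ft_force: [-0.4, 3.0, 4.5]
opening: 1.0
grip_force: 2.5
```

>>> step_arm:
  increments:
    - {"slide":[0,0,0],"roll":0.15}
    - {"slide":[0,0,0],"roll":0.3}
    - {"slide":[0,0,0],"roll":0.45}
    - {"slide":[0,0,0],"roll":0.6}
    - {"slide":[0,0,0],"roll":0.75}

```text
t: 21.7
eef_pos: [556.2, -29.7, 55.2]
tcp_rot: [-3.141, 0.0, -0.444]
ft_force: [-0.7, 3.4, 5.7]
opening: 1.002
grip_force: 2.5
```

>>> step_arm:
  increments:
    - {"slide":[0,0,0],"roll":0.15}
    - {"slide":[0,0,0],"roll":0.3}
    - {"slide":[0,0,0],"roll":0.45}
    - {"slide":[0,0,0],"roll":0.6}
    - {"slide":[0,0,0],"roll":0.6}

```text
t: 22.32
eef_pos: [556.3, -29.9, 55.2]
tcp_rot: [-3.141, 0.0, -1.038]
ft_force: [-0.2, 2.6, 5.2]
opening: 1.008
grip_force: 2.4
```

>>> step_arm:
  increments:
    - {"slide":[0,0,0],"roll":0}
    - {"slide":[0,0,-0.02],"roll":0}
    - {"slide":[0,0,-0.07],"roll":0}
    - {"slide":[0,0,-0.12],"roll":0}
    - {"slide":[0,0,-0.12],"roll":0}

```text
t: 22.95
eef_pos: [557.4, -30.5, 178.1]
tcp_rot: [-3.137, -0.004, -1.037]
ft_force: [-0.1, 0.1, 0.5]
opening: 1.0
grip_force: 0.0
```

Run:
```python
from h import *
im=imaging.read_camera("wrist");go(556,-30,55)
cv2.imwrite("pics/w9.png",im["color"][:,:,::-1])
# rim scan: brightness just inside the rim vs world angle
K=im["intrinsics"];C=im["camera_from_world"]
for a in range(0,360,6):
    p=C@np.array([556.2+77*np.cos(np.radians(a)),-30+77*np.sin(np.radians(a)),56.7,1])
    u=K[0,0]*p[0]/-p[2]+K[0,2];v=K[1,1]*-p[1]/-p[2]+K[1,2]
    if 0<=u<560 and 0<=v<235: print(a,int(u),int(v),im["color"][int(v),int(u)])
```

```text
t 23.0 pos [556.4 -30.3 175.9] rot [-3.140e+00 -2.000e-03 -1.037e+00] slide [-0.0007  0.0004  0.1209] roll None F [-0.35  0.7  -0.33] open 0.999 q [-0.17  0.44  1.77 -0.    0.93  2.44]
0 210 167 [55 55 56]
6 206 175 [56 55 55]
12 203 183 [59 59 57]
18 201 191 [61 60 60]
24 201 199 [71 70 70]
30 201 207 [64 60 59]
36 201 215 [65 64 62]
42 203 223 [64 64 61]
48 205 231 [70 66 65]
192 354 232 [40 40 40]
198 357 225 [39 38 39]
204 359 217 [42 39 40]
210 360 209 [41 43 46]
216 360 201 [41 39 42]
222 359 192 [43 40 41]
228 358 184 [44 40 43]
234 355 176 [41 43 44]
240 352 169 [39 42 37]
246 347 161 [38 37 38]
252 342 154 [38 40 40]
258 337 148 [44 41 43]
264 330 142 [45 43 46]
270 323 137 [45 42 44]
276 315 133 [44 43 44]
282 307 130 [40 40 40]
288 299 127 [31 32 33]
294 290 126 [31 35 34]
300 281 125 [49 48 51]
306 272 126 [47 45 45]
312 264 127 [50 47 49]
318 255 129 [49 47 48]
324 247 132 [53 47 51]
330 239 136 [49 47 48]
336 232 141 [54 50 52]
342 225 147 [52 47 48]
348 219 153 [54 49 52]
354 214 160 [51 49 51]
```

View pics/w9.png

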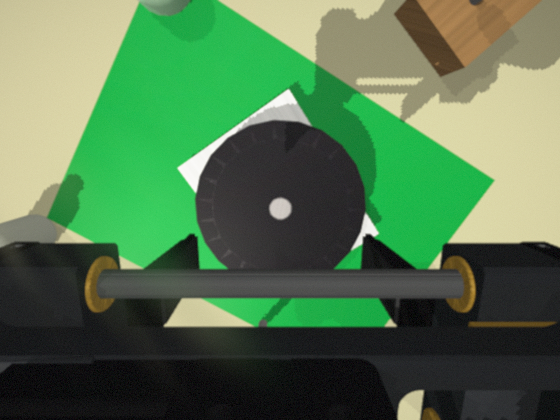

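The notch is still hidden, at about 102° if nothing slipped. I'll swing the arm aside and check with the top camera.

>>> step_arm:
  increments:
    - {"slide":[-0.04,-0.01,-0.04],"roll":0}
    - {"slide":[-0.09,-0.02,-0.04],"roll":0}
    - {"slide":[-0.14,-0.03,-0.04],"roll":0}
    - {"slide":[-0.19,-0.04,-0.04],"roll":0}
    - {"slide":[-0.237,-0.052,-0.04],"roll":0}

```text
t: 23.62
eef_pos: [484.8, 164.2, 209.6]
tcp_rot: [-3.117, 0.053, -0.987]
ft_force: [-0.0, -0.2, -0.6]
opening: 0.998
grip_force: 0.0
```

Run:
```python
from h import *
im=imaging.read_camera("top");im=imaging.read_camera("top");go(556,-30,55)
cv2.imwrite("pics/t3.png",cv2.resize(im["color"][140:310,150:420,::-1],None,fx=2.9,fy=2.9,interpolation=cv2.INTER_CUBIC))
for t,z in [("pin",10),("cup",0),("glue",0),("jar",0)]:
    for m in mark_of("top",t)[:3]: print(t,round(m["confidence"],2),np.round(m["uv"],1),np.round(w(im,*m["uv"],z=z),1))
```

```text
t 23.73 pos [484.6 164.4 209.5] rot [-3.117  0.054 -0.986] slide [0.2095 0.0512 0.1423] roll None F [-0.04  0.36 -0.35] open 0.997 q [0.17 0.33 1.85 0.07 0.96 2.68]
pin 0.58 [232.8 277. ] [488.5 123.9  10. ]
pin 0.48 [389.4 269.1] [ 496.9 -271.    10. ]
glue 0.74 [219.  162.7] [786.9 156.5   0. ]
```

View pics/t3.png

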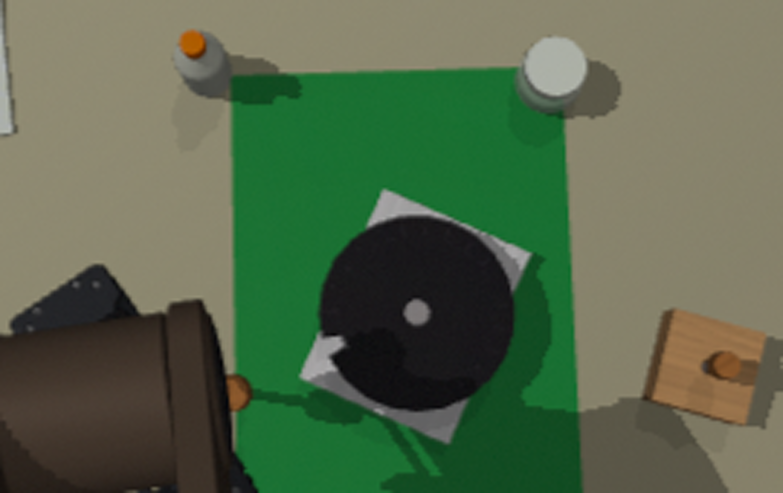

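The top view shows the notch at (335,345), about 112°, so the wheel has turned about -7.0 rad. The pin is upright in the block at (726,365), the glue and jar are where they were, and the arm is clear of everything.

```bash
python3 -c "
from h import *
print(env.job_done())"
```

```text
the job is handed in; nothing more can be done
None
```

I stood the pin in the block's hole, turned the wheel about 7.0 rad clockwise at roughly 5 N, let go and handed the job in at about 24 s; the hand-in returned no verdict, and the cup was hidden by the arm in the last picture.

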